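# Shut the disc-ended valve under the sliding cover

### The arm

A 6-joint arm with a two-finger parallel gripper is mounted at the origin on the work surface. World frame = base frame: x ahead of the robot, y to its left, z up, the work surface at z = 0. Lengths are in m, angles in degrees, forces in N, time in s.
With the tool pointing down it reaches from about 0.35 to 0.875 m from the base axis. Payload 4.2 kg.
Tool frame: the origin (TCP) lies midway between the tips of the shut fingers; the grasp point (between the pads) lies 19 mm behind it; z points along the fingers, y is the line along which they close (so a half turn about z gives the same grasp; the last joint's range is limited). The gripper opens to 87 mm and grips with 3 to 60 N. Pads are 19 mm wide; open, the fingers measure 117 mm over their backs; the gripper's body (75 mm by 190 mm) begins 51 mm behind the grasp point.
Start: joints at [14.817, 22.042, 0.453, 0, -68.411, -14.817], TCP at [0.625, 0, 0.223] pointing down, gripper open.
Joint ranges: [-179.83, 179.83], [-69.29, 118.12], [-61.27, 80.66], [-181.25, 117.63], [-171.15, -9.14], [-177.46, 177.46]. Speed limits (degrees/s): [159.86, 159.86, 180, 180, 180, 180].

### API

Orientations are given as a 3x3 rotation matrix whose columns are the frame's x, y, z axes.
In Python, from station import r, cams gives the robot as it stands.
- The arm moves only by the tool play_rows, never from a script. Its argument "commands" is text: rows parted by semicolons, each of 6 numbers parted by spaces: the shift along the world's x, y, z normalised to -1 to 1, where 1 is 30 mm, then the turn, a rotation vector about the world's x, y, z normalised to -1 to 1, where 1 is 0.15 rad. A call has 1 to 20 rows; each row shifts and turns the commanded pose from where the row before left it; what a row does not reach is not made up. A row lasts 1/10 s, in which the tool goes at most 50 mm and 8.59 degrees, less where a joint would pass 70% of its speed; a pose out of reach is approached as far as the arm can. A call with a number of a shift or a turn outside -1 to 1 is refused whole. A call with a gripper value outside its range is refused whole. "grip" is the finger opening in mm, from 0 to 87, set as the call begins (left out, the last holds). The fingers move at their own pace and stop on an object; the grip force is fixed at half the most. Time passes only in rows, so rows that do not move let the fingers close. It gives the time, the measured TCP pose, the force, the opening and the grip force at its end, in the units of the state.
- r.sense(): the state, without advancing time (a new reading comes with each control period).
- cams.capture(name): name is "scene" or "side" or "wrist"; returns (picture, depth): 384x512x3 uint8, blue, green, red; 384x512 float32, m along the optical axis (not along the pixel's ray), 0 where there is no reading.
- cams.camera_info(name): a dict with "mtx" (3x3 intrinsics, pixels), "R" (3x3) and "t" (3): a world point X has camera coordinates R X + t. Camera axes: x right, y down, z forward; pixel columns grow to the right and rows downward; lengths in m; the calibration is good to about 2 mm. A picture is of the moment at which its call begins: read the wrist's pose just before it. camera_info takes no time and is no camera call; for the wrist camera it gives the pose at the moment of the call.
- r.finish_job(): hands the job in; it is judged then, once.
The state is a dict: "time_s": time; "joints": joint angles; "joint_velocities": joint speeds; "effort": joint torques, N m; "tcp_pos": TCP position; "ee_rot": TCP orientation; "wrist_force": force on the tool from outside, world axes, zero at the start; "moment": the same for the moment, N m; "gripper_width": opening from 0.0 (shut) to 1.0 (fully open); "gripper_force": force on a finger pad.
Only numpy, scipy, OpenCV 4.12 (cv2) and the standard library are available. Lean on these libraries where they do the work, as an engineer would, in place of code of your own. Each camera call takes 0.05 s, during which the arm holds its last target. There are 200 camera calls.

### The job

Push the loose sheet cover of the valve box along its guides, without lifting it off, all the way over onto the closed half, so that the two valve handles under it are uncovered. Then push the handle marked by the round disc on its end fully shut, a quarter turn until it stops across its pipe. Only push, lift nothing, leave the plain straight handle as it is and leave the things around the box alone.

Things in the scene. Friction and masses are not known exactly. Their poses are not given: they have to be found in the camera images.
- valve_box: Grey metal box fixed on the desk, 190 (x) by 550 mm (y). Origin: centre of underside. -y half: open bay, inside x -75..75, y -260..-10 mm, crossed along x by two pipes, tops 28 mm up. +y half: closed deck 59 mm up. Ledges 60 mm up along both long sides carry the cover; lips 8 mm higher round the outside (inner faces x +-87, y +-267 mm). Pipe stubs leave the +x wall by the bay, 50 mm out
- cover: Loose aluminium plate, 170 (x) by 258 (y) by 4 mm, 0.3 to 0.65 kg, lying on the box's ledges between the lips, 2 mm of play each side. Starts over the bay (centre at box y -132 to -115 mm) and slides to box +y, up to the end stop (centre at box y = 138 mm), with 2 to 8 N. Origin: centre of its underside; axes as the box's
- cover_rib (a point): Middle of the top edge of the cover's rib, an upright bar 100 mm long (along x), 12 mm thick (along y), 22 mm high above the plate, across the middle of the cover: something to push against. It is 26 mm above the cover's underside
- disc_handle (a joint): Angle of the marked handle: 0 = open, pointing to the box's -x along its pipe; grows clockwise seen from above to 1.571 = shut, at its stop, pointing to the box's +y. Starts between 0 and 0.25. Stays where it is left; turning it takes about 2 N at its end
- disc_axis (a point): On the marked handle's vertical turning axis, level with the handle's top (48 mm above the desk). The axis stands in the bay at box x about 30 mm, box y about -195 or -90 mm (the plain valve has the other place). Its axes turn with the handle, which points along its own -x
- disc_end (a point): Centre of the top of the round upright disc (28 mm diameter) at the end of the marked steel handle, 60 mm from its axis. Bar between axis and disc 13 mm wide; bar and disc 12 mm thick, from 36 to 48 mm above the desk, free below down to the pipe, 8 mm lower
- plain_axis (a point): On the vertical turning axis of the other, plain handle, at its top (48 mm above the desk)
- plain_end (a point): On the top of the plain handle, 60 mm from its axis. It is a straight steel bar 13 mm wide, 12 mm thick, 72 mm long from the axis, with a square end; it starts within 0.25 rad of pointing to the box's -x and turns easily
- bottle: Clear drink bottle with a blue cap, 64 mm diameter, 190 mm high, standing on the desk past the box's +y end. Origin: centre of its foot
- carton: Green and orange juice carton, 60 x 45 x 120 mm high, standing on the desk past the box's -y end. Origin: centre of its foot
- mouse: White computer mouse, 100 x 58 x 33 mm, lying on the desk behind the box's far (+x) side. Origin: centre of its underside

How it is judged:
By the outcome, as a careful person would: the job done as asked, in the order asked, and still so for the second after the job is handed in, with the robot touching nothing.
It also fails if it takes over 48 s, if anything falls off the work surface, if the arm or the gripper's body presses on something with over 40 N, if the wrist force passes 120 N, or if a joint passes its speed limit or range.

## Working session

There is one attempt and no reset: what is moved stays moved. The work goes in short steps, Python scripts to look and compute and a tool call to move; the robot and the scene stay as the last step left them, time stands still between calls to the robot, and variables do not carry over. Pictures are saved under pics/ and viewed, at most 10 in all, crops included, and the job is handed in when it is done.

Besides the shell and the picture viewer there is one more tool, called after "Call:" as a command line: name --argument value ..., lists and objects as JSON in quotes. play_rows: Moves the arm, as the interface text tells. Scaled input: -1 to 1 covers 30 mm each way for a shift and 0.15 rad each way for a turn. Its arguments: {"type":"object","properties":{"commands":{"type":"string"},"grip":{"type":"number"}},"required":["commands"]}

```bash
mkdir -p pics
cat > h.py <<'E'
import numpy as np,cv2
from station import r,cams
def pts(n,d):
    i=cams.camera_info(n);K=np.array(i["mtx"]);R=np.array(i["R"]);t=np.array(i["t"])
    v,u=np.mgrid[:384,:512];c=np.stack([(u-K[0,2])/K[0,0]*d,(v-K[1,2])/K[1,1]*d,d],-1)
    return (c-t)@R
def ray(n,u,v,z):
    i=cams.camera_info(n);K=np.array(i["mtx"]);R=np.array(i["R"]);t=np.array(i["t"])
    d=R.T@np.linalg.solve(K,[u,v,1.]);o=-R.T@t
    return o+d*(z-o[2])/d[2]
E
python3 - <<'E'
from h import *
s=r.sense();print(s["time_s"],s["tcp_pos"],s["ee_rot"])
ims=[]
for n in("scene","side"):
    p,d=cams.capture(n);np.savez(f"pics/{n}0.npz",p=p,d=d,P=pts(n,d));ims.append(p)
    i=cams.camera_info(n);print(n,-np.array(i["R"]).T@np.array(i["t"]))
cv2.imwrite("pics/a.png",ims[0]);cv2.imwrite("pics/b.png",ims[1])
E
```

```text
0.0 [6.24389309e-01 7.87277414e-06 2.21466063e-01] [[-1.96248562e-04 -9.99997602e-01 -2.18119413e-03]
 [-9.99999976e-01  1.96466882e-04 -9.98779200e-05]
 [ 1.00306213e-04  2.18117448e-03 -9.99997616e-01]]
scene [1.55666155 0.01496384 0.91130885]
side [0.31321091 0.98844526 0.72643776]
```

View pics/a.png

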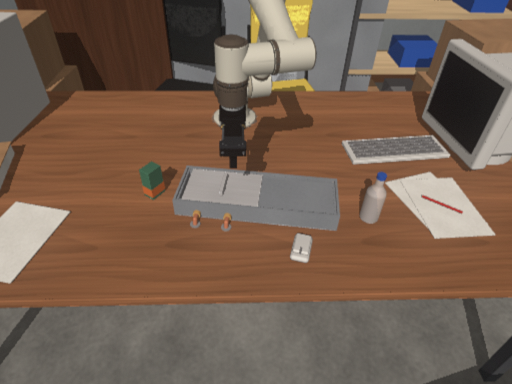

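View pics/b.png

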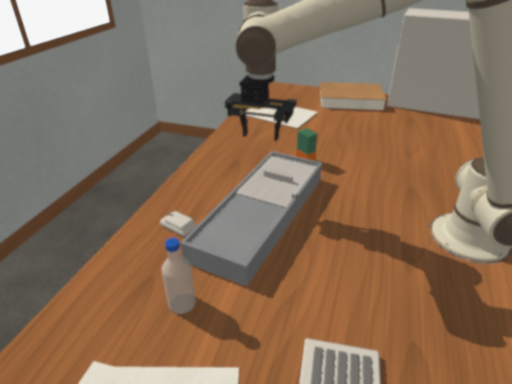

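The scene view shows the box at columns 175-340, rows 168-225, with the cover on its left half and the rib near (224,183). The carton is at (152,180), the bottle at (373,200) and the mouse at (301,248). Next I fit the box and rib from depth.

Run:
```python
from h import *
for n in("scene","side"):
    f=np.load(f"pics/{n}0.npz");P=f["P"];d=f["d"]
    m=(d>0)&(P[...,2]>.045)&(P[...,2]<.1)&(P[...,0]>.35)&(P[...,0]<.9)&(abs(P[...,1])<.45)
    k,l,st,c=cv2.connectedComponentsWithStats(m.astype(np.uint8))
    j=1+np.argmax(st[1:,4]);Q=P[l==j]
    rc=cv2.minAreaRect(Q[:,:2].astype(np.float32)*1000);print(n,st[j],rc,np.percentile(Q[:,2],[5,50,95]))
    e=cv2.boxPoints(rc);a=e[1]-e[0];b=e[2]-e[1];ay=a if np.hypot(*a)>np.hypot(*b) else b
    ay=ay/np.hypot(*ay);ay*=np.sign(ay[1]);ax=np.array([ay[1],-ay[0]]);c=np.array(rc[0])
    L=np.c_[(Q[:,:2]*1000-c)@np.c_[ax,ay],Q[:,2]*1000]
    print("yaw",np.degrees(np.arctan2(-ay[0],ay[1])))
    h=L[L[:,2]>77];print("rib",len(h),h.min(0),h.max(0),np.median(h,0), c+np.median(h[:,:2],0)@np.c_[ax,ay].T)
    # brightness: cover is lighter
    g=f["p"].mean(2)[l==j]
    for y in range(-280,281,20):
        s=(abs(L[:,1]-y)<10)&(abs(L[:,0])<60)
        if s.sum():print(y,int(np.median(g[s])),int(np.median(L[s,2])),end=" | ")
    print()
```

```text
scene [ 172  166  168   56 6583] ((598.5364379882812, 82.17837524414062), (550.7335815429688, 197.80442810058594), 81.16899108886719) [0.05346052 0.0610588  0.06787384]
yaw -8.831
rib 74 [ -49.66458705 -125.48895367   77.29746061] [  52.59902837 -113.14186601   88.34877654] [   7.17063409 -118.70635699   84.50977091] [587.39820717 -36.22161315]
-280 118 66 | -260 94 59 | -240 159 62 | -220 159 62 | -200 160 62 | -180 160 62 | -160 159 63 | -140 157 63 | -120 155 79 | -100 157 63 | -80 158 63 | -60 158 62 | -40 158 63 | -20 158 63 | 0 158 62 | 20 120 58 | 40 120 58 | 60 120 58 | 80 120 58 | 100 120 58 | 120 120 57 | 140 121 58 | 160 122 58 | 180 123 58 | 200 122 58 | 220 121 58 | 240 120 58 | 260 118 59 | 280 117 67 | 
side [ 180  151  142  123 7993] ((594.830322265625, 81.95469665527344), (554.6342163085938, 192.76739501953125), 81.32943725585938) [0.05512201 0.06082632 0.06899092]
yaw -8.670556
rib 129 [ -49.65044285 -125.4400546    77.0005064 ] [  50.66290651 -108.99101604   89.49923936] [  -2.42760359 -115.14581236   83.98780851] [575.0719057  -31.50920652]
-280 111 67 | -260 112 61 | -240 176 63 | -220 179 64 | -200 180 64 | -180 179 64 | -160 177 64 | -140 177 63 | -120 128 76 | -100 176 64 | -80 178 64 | -60 178 64 | -40 178 63 | -20 178 64 | 0 172 63 | 20 135 59 | 40 136 59 | 60 136 59 | 80 136 59 | 100 137 59 | 120 137 59 | 140 138 59 | 160 139 59 | 180 140 59 | 200 139 59 | 220 138 59 | 240 137 59 | 260 136 59 | 280 89 59 |
```

Call:
play_rows --commands "-0.57 -0.74 0 0 0 -0.51; -0.57 -0.74 0 0 0 -0.51; -0.57 -0.74 0 0 0 0; 0 0 -1 0 0 0; 0 0 -1 0 0 0; 0 0 -1 0 0 0; 0 0 -0.6 0 0 0; 0 0 -0.6 0 0 0; 0 0 -0.6 0 0 0; 0 0 0 0 0 0; 0 0 0 0 0 0" --grip 60

```text
time_s: 1.2
tcp_pos: [0.5737, -0.0667, 0.0785]
ee_rot: [[-0.152, -0.988, -0.001], [-0.988, 0.152, -0.0], [0.001, 0.001, -1.0]]
wrist_force: [0.7, -0.1, 0.7]
gripper_width: 0.689
gripper_force: 0.0
```

Run:
```python
from h import *
s=r.sense();print(s["time_s"],s["tcp_pos"],s["ee_rot"],s["wrist_force"])
ims=[]
for n,(y,x) in (("scene",(130,150)),("side",(80,180))):
    p,d=cams.capture(n);ims.append(cv2.resize(p[y:y+150,x:x+130],None,fx=3,fy=3,interpolation=2))
cv2.imwrite("pics/c.png",np.hstack(ims))
```

```text
1.2 [ 0.57366045 -0.06667304  0.07846006] [[-1.52182476e-01 -9.88352097e-01 -7.91069864e-04]
 [-9.88352278e-01  1.52182826e-01 -4.02447849e-04]
 [ 5.18147423e-04  7.20610192e-04 -9.99999606e-01]] [ 0.72960297 -0.11899031  0.70422767]
```

View pics/c.png

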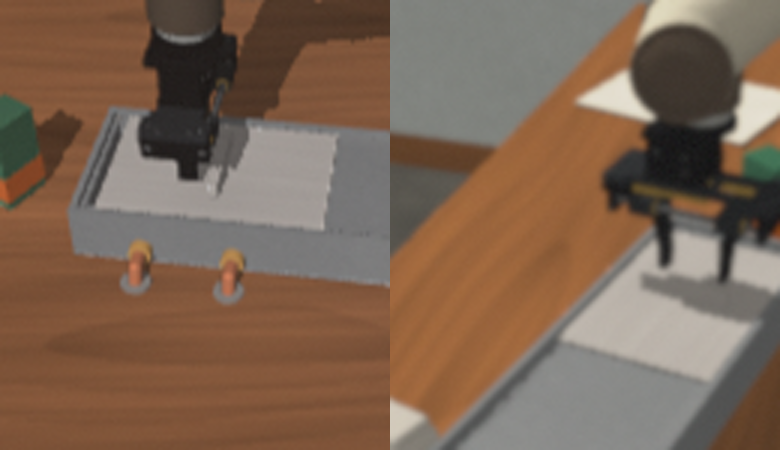

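The crop shows both fingers above the plate, on the -y side of the rib and clear of it (scene crop around (187,170)). I'll lower a little and push along the box's +y.

Call:
play_rows --commands "0 0 -0.25 0 0 0; 0.05 0.33 0 0 0 0; 0.05 0.33 0 0 0 0; 0.076 0.494 0 0 0 0; 0.076 0.494 0 0 0 0; 0.076 0.494 0 0 0 0"

```text
time_s: 1.9
tcp_pos: [0.5834, -0.0009, 0.0709]
ee_rot: [[-0.152, -0.988, -0.001], [-0.988, 0.152, -0.0], [0.0, 0.001, -1.0]]
wrist_force: [-0.6, -2.3, -0.9]
gripper_width: 0.686
gripper_force: 1.3
```

Call:
play_rows --commands "0.076 0.494 0 0 0 0; 0.076 0.494 0 0 0 0; 0.076 0.494 0 0 0 0; 0.076 0.494 0 0 0 0; 0.076 0.494 0 0 0 0; 0.076 0.494 0 0 0 0; 0.076 0.494 0 0 0 0; 0.076 0.494 0 0 0 0; 0.076 0.494 0 0 0 0; 0.076 0.494 0 0 0 0; 0.076 0.494 0 0 0 0; 0.076 0.494 0 0 0 0; 0.05 0.33 0 0 0 0"

```text
time_s: 3.2
tcp_pos: [0.6127, 0.1869, 0.071]
ee_rot: [[-0.152, -0.988, 0.0], [-0.988, 0.152, 0.0], [-0.0, -0.0, -1.0]]
wrist_force: [-1.2, -2.8, -0.9]
gripper_width: 0.691
gripper_force: 1.5
```

Call:
play_rows --commands "0.025 0.165 0 0 0 0; 0.025 0.165 0 0 0 0; 0.015 0.1 0 0 0 0; 0 0 0 0 0 0"

```text
time_s: 3.6
tcp_pos: [0.6145, 0.1987, 0.0711]
ee_rot: [[-0.153, -0.988, 0.0], [-0.988, 0.153, 0.001], [-0.001, -0.0, -1.0]]
wrist_force: [-0.6, -0.6, -0.3]
gripper_width: 0.692
gripper_force: 0.5
```

Call:
play_rows --commands "0.01 0.07 0 0 0 0; 0.01 0.07 0 0 0 0; 0.01 0.07 0 0 0 0; 0 0 0 0 0 0"

```text
time_s: 4.0
tcp_pos: [0.6146, 0.2011, 0.0712]
ee_rot: [[-0.153, -0.988, -0.003], [-0.988, 0.153, -0.005], [0.006, 0.002, -1.0]]
wrist_force: [0.4, -10.7, 1.8]
gripper_width: 0.692
gripper_force: 5.5
```

Call:
play_rows --commands "0.01 0.1 0 0 0 0; 0.01 0.1 0 0 0 0; 0 0 0 0 0 0"

```text
time_s: 4.3
tcp_pos: [0.6144, 0.2013, 0.0713]
ee_rot: [[-0.154, -0.988, -0.008], [-0.988, 0.154, -0.014], [0.015, 0.005, -1.0]]
wrist_force: [1.5, -25.0, 4.3]
gripper_width: 0.691
gripper_force: 12.5
```

Call:
play_rows --commands "-0.05 -0.5 0 0 0 0; -0.05 -0.5 0 0 0 0; 0 0 1 0 0 0; 0 0 1 0 0 0; 0 0 1 0 0 0; -0.15 -1 1 0 0 0; -0.15 -1 1 0 0 0; -0.15 -1 1 0 0 0; -0.15 -1 0 0 0 0; -0.15 -1 0 0 0 0; -0.15 -1 0 0 0 0; -0.15 -1 0 0 0 0; -0.15 -1 0 0 0 0; 0 0 0 0 0 0; 0 0 0 0 0 0" --grip 0

```text
time_s: 5.8
tcp_pos: [0.5772, -0.0593, 0.2516]
ee_rot: [[-0.153, -0.988, 0.002], [-0.988, 0.153, 0.001], [-0.001, -0.002, -1.0]]
wrist_force: [-0.2, 0.2, 0.6]
gripper_width: 0.008
gripper_force: 0.0
```

Run:
```python
from h import *
s=r.sense();print(s["time_s"],s["tcp_pos"],s["wrist_force"],s["gripper_width"])
i=cams.camera_info("wrist");K=np.array(i["mtx"]);R=np.array(i["R"]);t=np.array(i["t"])
p,d=cams.capture("wrist")
np.savez("pics/w1.npz",p=p,d=d,K=K,R=R,t=t)
q,_=cams.capture("scene")
cv2.imwrite("pics/d.png",p);cv2.imwrite("pics/e.png",cv2.resize(q[150:240,160:350],None,fx=4,fy=4,interpolation=2))
```

```text
5.8 [ 0.57721327 -0.05933839  0.25162053] [-0.23188241  0.15539034  0.6453854 ] 0.007719631032171775
```

View pics/d.png

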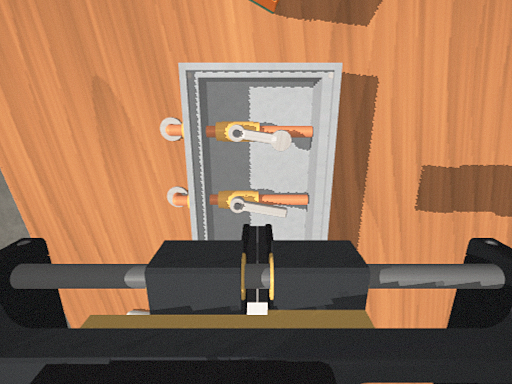

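View pics/e.png

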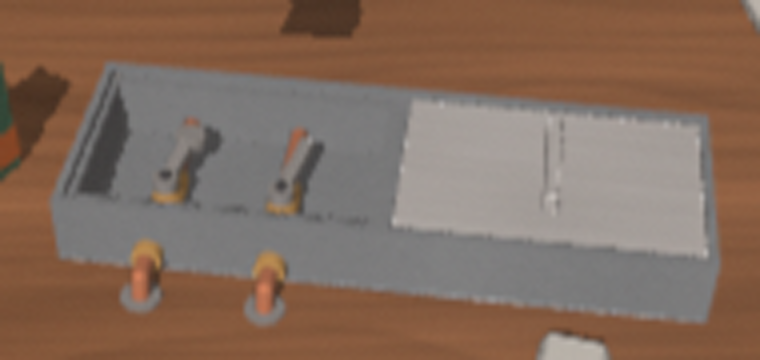

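The cover sits at the +y end stop. In the wrist view (image up is box -y) the disc handle is the -y one, with its axis at (237,132) and disc at (281,140). The plain handle's axis is at (237,206) and its end near (286,213).

Run:
```python
from h import *
a=np.radians(8.75);ax=np.array([np.cos(a),-np.sin(a)]);ay=np.array([np.sin(a),np.cos(a)]);c=np.array([.5965,.082])
for n,u,v in(("daxis",237,132),("dend",281,140),("paxis",237,206),("pend",286,213)):
    X=ray("wrist",u,v,.048);l=(X[:2]-c);print(n,X.round(4),(l@ax).round(4),(l@ay).round(4))
f=np.load("pics/w1.npz");d=f["d"];P=pts("wrist",d)
for n,u,v in(("dend",281,140),("pend",280,211),("daxis",241,134)):print(n,P[v-1:v+2,u-1:u+2].reshape(-1,3).mean(0))
m=(abs(P[...,2]-.046)<.006)&(d>0);m[220:]=0;m[:,:215]=0;m[:,310:]=0;m[:110]=0
k,lab,st,ce=cv2.connectedComponentsWithStats(m.astype(np.uint8))
for j in range(1,k):
    if st[j,4]>100:
        Q=P[lab==j];L=(Q[:,:2]-c)@np.c_[ax,ay];print(st[j],cv2.minAreaRect((L*1000).astype(np.float32)),np.median(Q[:,2]))
```

```text
daxis [ 0.5952 -0.1141  0.048 ] 0.0286 -0.194
dend [ 0.5395 -0.095   0.048 ] -0.0294 -0.1836
paxis [ 0.6132 -0.0123  0.048 ] 0.0308 -0.0907
pend [0.5455 0.0089 0.048 ] -0.0393 -0.0801
dend [ 0.5394734  -0.09494973  0.047625  ]
pend [0.55356748 0.00472803 0.04744052]
daxis [ 0.59053371 -0.1106786   0.04749138]
[228 125  63  26 846] ((-0.4404144287109375, -186.40802001953125), (26.590591430664062, 83.58987426757812), 83.67745208740234) 0.047349222008681635
[229 197  58  21 604] ((1.280853271484375, -88.11146545410156), (21.494911193847656, 82.6383056640625), 83.88433074951172) 0.04696235960188364
```

```bash
cat > path.py <<'E'
from h import *
a=np.radians(8.75);B=np.array([[np.cos(a),np.sin(a)],[-np.sin(a),np.cos(a)]]);A=np.array([.5955,-.1140])
def w(th,g,rho=57):
    u=np.array([-np.cos(th),np.sin(th)]);n=np.array([np.sin(th),np.cos(th)])
    return A+B@(rho*u-(23.5+g)*n)/1000
E
python3 - <<'E'
from path import *
p=np.array(r.sense()["tcp_pos"][:2])
print("entry",w(.18,10),(w(.18,10)-p)/.03)
l=w(.18,10)
print("close",(w(.18,0)-l)/.03);l=w(.18,0)
for th in np.arange(.28,1.59,.1):
    q=w(th,0);print(round(th,2),((q-l)/.03).round(3),q.round(4));l=q
E
```

```text
entry [ 0.53068447 -0.12704596] [-1.55328963 -2.28628426]
close [0.10887052 0.31505288]
0.28 [-0.002  0.205] [ 0.5339 -0.1114]
0.38 [0.019 0.205] [ 0.5345 -0.1053]
0.48 [0.039 0.202] [ 0.5356 -0.0992]
0.58 [0.059 0.197] [ 0.5374 -0.0933]
0.68 [0.078 0.19 ] [ 0.5398 -0.0876]
0.78 [0.097 0.181] [ 0.5427 -0.0822]
0.88 [0.115 0.171] [ 0.5461 -0.0771]
0.98 [0.131 0.158] [ 0.55   -0.0724]
1.08 [0.146 0.144] [ 0.5544 -0.068 ]
1.18 [0.16  0.129] [ 0.5592 -0.0641]
1.28 [0.172 0.112] [ 0.5644 -0.0608]
1.38 [0.182 0.095] [ 0.5698 -0.0579]
1.48 [0.191 0.076] [ 0.5756 -0.0557]
1.58 [0.197 0.057] [ 0.5815 -0.054 ]
```

Run:
```python
from path import *
c=np.array([.5965,.082])
for n in("scene","side"):
    P=np.load(f"pics/{n}0.npz")["P"];L=(P[...,:2]-c)@B
    m=(P[...,2]>.1)&(P[...,2]<.13)&(L[...,1]<-.27)&(L[...,1]>-.5)&(abs(L[...,0])<.2)
    print(n,m.sum(),L[m].min(0),L[m].max(0))
```

```text
scene 230 [-0.03298413 -0.4067696 ] [ 0.03753266 -0.34276369]
side 188 [-0.0364309 -0.4057035] [ 0.0346176  -0.34067508]
```

Call:
play_rows --commands "-0.78 -1 0 0 0 -0.6; -0.77 -1 0 0 0 -0.6; 0 -0.29 0 0 0 0; 0 0 -0.5 0 0 0; 0 0 -1 0 0 0; 0 0 -1 0 0 0; 0 0 0 0 0 0"

```text
time_s: 6.6
tcp_pos: [0.5281, -0.1268, 0.172]
ee_rot: [[-0.326, -0.945, -0.009], [-0.945, 0.326, 0.001], [0.002, 0.009, -1.0]]
wrist_force: [-1.3, 0.1, 0.3]
gripper_width: 0.004
gripper_force: 0.0
```

Call:
play_rows --commands "0 0 -1 0 0 0; 0 0 -1 0 0 0; 0 0 -0.8 0 0 0; 0 0 -0.8 0 0 0; 0 0 -0.5 0 0 0; 0 0 0 0 0 0; 0 0 0 0 0 0"

```text
time_s: 7.3
tcp_pos: [0.532, -0.1277, 0.0543]
ee_rot: [[-0.325, -0.946, 0.002], [-0.946, 0.325, -0.0], [-0.0, -0.002, -1.0]]
wrist_force: [0.2, 0.2, 0.5]
gripper_width: 0.006
gripper_force: 0.0
```

Clear so far. Next: down to about 0.038, close in, then sweep.

Call:
play_rows --commands "0 0 -0.3 0 0 0; 0 0 -0.25 0 0 0; 0 0 0 0 0 0; 0.05 0.16 0 0 0 0; 0.05 0.16 0 0 0 0; 0 0.2 0 0 0 -0.67; 0.02 0.2 0 0 0 -0.67; 0.04 0.2 0 0 0 -0.67; 0.06 0.2 0 0 0 -0.67; 0.08 0.19 0 0 0 -0.67; 0 0 0 0 0 0"

```text
time_s: 8.4
tcp_pos: [0.539, -0.0881, 0.0367]
ee_rot: [[-0.741, -0.672, -0.001], [-0.672, 0.741, -0.0], [0.001, 0.001, -1.0]]
wrist_force: [-1.2, 0.2, 0.3]
gripper_width: 0.006
gripper_force: 0.4
```

Call:
play_rows --commands "0.1 0.18 0 0 0 -0.67; 0.115 0.17 0 0 0 -0.67; 0.13 0.16 0 0 0 -0.67; 0.145 0.145 0 0 0 -0.67; 0.16 0.13 0 0 0 -0.67; 0.17 0.11 0 0 0 -0.67; 0.18 0.095 0 0 0 -0.67; 0.19 0.075 0 0 0 -0.67; 0 0 0 0 0 0"

```text
time_s: 9.3
tcp_pos: [0.5748, -0.0559, 0.0362]
ee_rot: [[-0.998, 0.066, -0.001], [0.066, 0.998, 0.001], [0.001, 0.001, -1.0]]
wrist_force: [-2.1, 2.7, -0.4]
gripper_width: 0.006
gripper_force: 0.8
```

Call:
play_rows --commands "0.19 0 0 0 0 -0.4; 0.1 -0.01 0 0 0 0; 0.1 -0.01 0 0 0 0; 0 0 0 0 0 0"

```text
time_s: 9.7
tcp_pos: [0.5816, -0.0566, 0.0359]
ee_rot: [[-0.992, 0.125, -0.011], [0.125, 0.992, 0.001], [0.011, -0.001, -1.0]]
wrist_force: [-11.8, 8.0, 7.3]
gripper_width: 0.005
gripper_force: 6.2
```

Call:
play_rows --commands "0.08 -0.01 0 0 0 0; 0 0 0 0 0 0"

```text
time_s: 9.9
tcp_pos: [0.5818, -0.0567, 0.0358]
ee_rot: [[-0.992, 0.125, -0.016], [0.125, 0.992, 0.001], [0.016, -0.001, -1.0]]
wrist_force: [-15.2, 10.1, 9.9]
gripper_width: 0.003
gripper_force: 8.4
```

Call:
play_rows --commands "-0.4 0.05 0 0 0 0; -0.5 0.08 0 0 0 0; 0 0 0.5 0 0 0; 0 0 1 0 0 0; 0 0 1 0 0 0.9; 0 0 1 0 0 0.9; 0 0 1 0 0 0.9; 0 0 1 0 0 0.9; 0.2 0 1 0 0 0.9; 0.3 0 0.3 0 0 0.9; 0.3 0 0 0 0 0.9; 0 0 0 0 0 0.9; 0 0 0 0 0 0.9; 0 0 0 0 0 0.9; 0 0 0 0 0 0; 0 0 0 0 0 0"

```text
time_s: 11.5
tcp_pos: [0.5864, -0.0541, 0.2408]
ee_rot: [[-0.343, -0.939, 0.001], [-0.939, 0.343, -0.0], [-0.0, -0.001, -1.0]]
wrist_force: [-1.2, -0.2, -0.2]
gripper_width: 0.002
gripper_force: 0.0
```

Run:
```python
from h import *
s=r.sense();print(s["time_s"],s["tcp_pos"],s["wrist_force"])
p,d=cams.capture("wrist");np.savez("pics/w2.npz",p=p,d=d,P=pts("wrist",d))
q,_=cams.capture("scene")
cv2.imwrite("pics/f.png",np.vstack([p[:260],cv2.resize(q[150:240,160:350],(512,243),interpolation=2)]))
```

```text
11.5 [ 0.58635224 -0.05409289  0.24082222] [-1.15755559 -0.24098645 -0.18123091]
```

View pics/f.png

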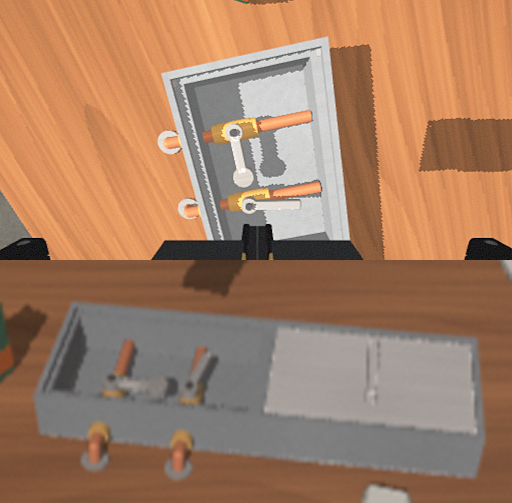

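The disc handle now points to box +y, with its axis at (234,132) and disc at (242,177) in the wrist view. The plain handle looks unmoved and the cover is at the end. I'll check all three in numbers.

Run:
```python
from path import *
c=np.array([.5965,.082])
f=np.load("pics/w2.npz");P=f["P"];d=f["d"]
m=(abs(P[...,2]-.0475)<.003)&(d>0);m[225:]=0;m[:,:215]=0;m[:,325:]=0;m[:110]=0
k,lab,st,ce=cv2.connectedComponentsWithStats(m.astype(np.uint8))
for j in range(1,k):
    if st[j,4]>80:
        L=(P[lab==j][:,:2]-c)@B*1000;v=cv2.fitLine(L.astype(np.float32),2,0,.01,.01).ravel();print(st[j],L.min(0),L.max(0),v)
D=[(ray("wrist",u,v,.048)[:2]-c)@B*1000 for u,v in((234,132),(242,177),(249,206),(299,204))];print(np.round(D,1))
for a,b in((D[0],D[1]),(D[2],D[3])):
    e=b-a;print("angle",np.arctan2(e[1],-e[0]),np.hypot(*e))
q,dd=cams.capture("scene");Q=pts("scene",dd);L=(Q[...,:2]-c)@B
mm=(Q[...,2]>.078)&(Q[...,2]<.09)&(abs(L[...,0])<.06)&(L[...,1]>.05)&(L[...,1]<.25)
print("rib y",np.median(L[mm],0),L[mm].min(0),L[mm].max(0))
```

```text
[225 124  28  64 792] [  17.2394239  -204.37982098] [  44.17342096 -120.30722891] [ 6.5738242e-03  9.9997836e-01  3.0434393e+01 -1.5948860e+02]
[241 198  60  16 552] [ -39.80786529 -103.48098781] [ 42.41829399 -73.38824731] [  0.9825848   -0.18581489   2.7200289  -87.72034   ]
[[  28.6 -194. ]
 [  31.2 -134.3]
 [  30.5  -92.1]
 [ -37.8  -81.4]]
angle 1.6138505809034784 59.67621726417692
angle 0.15553503143283992 69.09967075182284
rib y [0.01550521 0.13816841] [-0.04886474  0.13253458] [0.05313626 0.1437526 ]
```

```bash
python3 -c "
from station import r
print(r.finish_job())"
```

```text
the job is handed in; nothing more can be done
None
```

The job is handed in: the cover is at its end stop (rib measured at box y 138 mm), the disc handle is shut against its stop (about 1.6 rad), the plain handle hasn't moved (about 0.155 rad), and it took about 12 s of the 48 s allowed.

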